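# Sort handed glazing brackets and pack the fitting crate

## Task

Get the fitter's kit ready on the glass-cutting bench: first put every left-hand bracket down in the bin on the robot's left and every right-hand bracket in the bin on its right, each well down inside, not riding on the rim or on top of another. Then pack the goods (jar, tin, carton, bundle of wooden packers) into the low plywood crate, standing upright on its floor in one close row. Leave the tools lying about the bench where they are. A left-hand bracket is one whose foot turns off to the left when its upright web is on top and the foot end points away from you.

Things in the scene. Friction and masses are not known exactly. Their poses are not given: they have to be found in the camera images.
- left_bin_in (a point): grey plastic bin for the left-hand brackets, on the robot's left (+y) side of the bench, fixed. This point: centre of the inner floor, 5 mm above the bench. Inside (mm) 150 along its x, 120 along its y; wall 5 thick, rim 45 above this point. z up.
- right_bin_in (a point): grey plastic bin for the right-hand brackets, on the robot's right (-y) side of the bench, fixed. This point: centre of the inner floor, 5 mm above the bench. Inside (mm) 150 along its x, 120 along its y; wall 5 thick, rim 45 above this point. z up.
- left_a_center (a point): Left-hand aluminium bracket, 45 mm tall (all sizes in mm), web up: L-plate 5 thick, arm x -45..45, y -14..14, foot x 21..45 reaching y = +42 (web up, foot end away from you: foot to your left). Grip web on the arm: x -30..30, 10 thick along y, 40 tall. Origin: mid-web, 22.5 above the underside; z up. 140 g. May be absent.
- left_b_center (a point): Left-hand aluminium bracket, 45 mm tall (all sizes in mm), web up: L-plate 5 thick, arm x -45..45, y -14..14, foot x 21..45 reaching y = +42 (web up, foot end away from you: foot to your left). Grip web on the arm: x -30..30, 10 thick along y, 40 tall. Origin: mid-web, 22.5 above the underside; z up. 140 g. May be absent.
- right_a_center (a point): Right-hand aluminium bracket, 45 mm tall (all sizes in mm), web up: L-plate 5 thick, arm x -45..45, y -14..14, foot x 21..45 reaching y = -42 (web up, foot end away from you: foot to your right). Grip web on the arm: x -30..30, 10 thick along y, 40 tall. Origin: mid-web, 22.5 above the underside; z up. 140 g. May be absent.
- right_b_center (a point): Right-hand aluminium bracket, 45 mm tall (all sizes in mm), web up: L-plate 5 thick, arm x -45..45, y -14..14, foot x 21..45 reaching y = -42 (web up, foot end away from you: foot to your right). Grip web on the arm: x -30..30, 10 thick along y, 40 tall. Origin: mid-web, 22.5 above the underside; z up. 140 g. May be absent.
- crate_in (a point): low plywood crate, open on top, fixed, at the far middle of the bench. This point: centre of its inner floor, 6 mm above the bench. Inside (mm) 62 along its x and 190 along its y; walls 6 thick, rim 40 above this point. z up. All the goods stand in it in one row along y, above the rim at the top.
- jar_center (a point): round amber glass jar with a black cap, diameter 52 mm, 95 mm tall, starts standing. Origin at its centre, half-way up; z is up its axis. About 220 g.
- tin_center (a point): round bare steel tin, diameter 46 mm, 90 mm tall, starts standing. Origin at its centre, half-way up; z is up its axis. About 180 g.
- carton_center (a point): cardboard carton with a paper band, 50 along x, 40 along y, 100 mm tall, starts standing. Origin at its centre, half-way up; z up. About 150 g.
- packers_center (a point): strapped bundle of wooden glazing packers, a block 50 along x, 32 along y, 90 mm tall, starts standing. Origin at its centre, half-way up; z up. About 120 g.
- folding_rule: bystander: folded white rule, 24 x 110 x 16 mm tall, lying between the brackets and the crate. Origin under its centre, long along y.
- tape_measure: bystander: black tape measure, 62 x 34 x 60 mm tall, standing left of the goods. Origin under its centre.
- pliers: bystander: glass pliers, 190 x 75 x 15 mm tall, lying near the robot. Origin under its centre, long along x.
- glass_cutter: bystander: blue glass cutter, 130 x 16 x 16 mm tall, lying near the robot. Origin under its centre, long along x.
- suction_lifter: bystander: black rubber suction lifter, 110 across, 70 mm tall, standing right of the goods. Origin under its centre.
- hammer: bystander: hammer, 240 mm long, lying near the robot. Origin under its middle, long along x.
Things that resemble listed ones, but are neither listed nor needed, are in the scene too. What is shaped like the part that bears left_b_center but purple is not meant.

How it is judged:
On the way, in this order (a step that is already met when the one before it is completed fails the run):
1. every bracket lies in the bin of its hand (x of left_a_center in the frame of left_bin_in between -0.077 and 0.077 m and y of left_a_center in the frame of left_bin_in between -0.062 and 0.062 m and z of left_a_center in the frame of left_bin_in between 0 and 0.055 m and linear speed of each of left_a, left_b, right_a, right_b below 0.03 m/s and x of left_b_center in the frame of left_bin_in between -0.077 and 0.077 m and y of left_b_center in the frame of left_bin_in between -0.062 and 0.062 m and z of left_b_center in the frame of left_bin_in between 0 and 0.055 m and x of right_a_center in the frame of right_bin_in between -0.077 and 0.077 m and y of right_a_center in the frame of right_bin_in between -0.062 and 0.062 m and z of right_a_center in the frame of right_bin_in between 0 and 0.055 m and x of right_b_center in the frame of right_bin_in between -0.077 and 0.077 m and y of right_b_center in the frame of right_bin_in between -0.062 and 0.062 m and z of right_b_center in the frame of right_bin_in between 0 and 0.055 m), for 0.2 s.
2. all the goods stand in the crate (x of jar_center in the frame of crate_in between -0.03 and 0.03 m and y of jar_center in the frame of crate_in between -0.09 and 0.09 m and z of jar_center in the frame of crate_in between 0.0395 and 0.0555 m and angle between each of jar_center, tin_center, carton_center, packers_center's own z axis and vertical below 0.15 rad and linear speed of each of jar, tin, carton, packers below 0.03 m/s and x of tin_center in the frame of crate_in between -0.03 and 0.03 m and y of tin_center in the frame of crate_in between -0.09 and 0.09 m and z of tin_center in the frame of crate_in between 0.037 and 0.053 m and x of carton_center in the frame of crate_in between -0.03 and 0.03 m and y of carton_center in the frame of crate_in between -0.09 and 0.09 m and z of carton_center in the frame of crate_in between 0.042 and 0.058 m and x of packers_center in the frame of crate_in between -0.03 and 0.03 m and y of packers_center in the frame of crate_in between -0.09 and 0.09 m and z of packers_center in the frame of crate_in between 0.037 and 0.053 m), for 0.2 s.
At the end, for the whole second after the job is handed in: Each bracket centre lies in the bin of its hand (within 77 x 62 mm of the bin centre, under 55 mm above its floor); the goods stand in the crate on its floor within 8 mm, upright within 0.15 rad; all at rest (all of step 1 and all of step 2); the robot touches nothing.
It fails at once if a tool on the bench is shifted by more than 50 mm (distance of any of folding_rule, tape_measure, pliers, glass_cutter, suction_lifter, hammer from where it was at the start of the episode above 0.05 m).
Of left_a, left_b, right_a, right_b only 3 to 4 are there at a start; the rules pass over those that are not, and their reading is None.
At some moment in a run one of left_a, left_b, right_a, right_b may be knocked a few centimetres aside while the robot is not near it.
It also fails if it takes over 200 s, if anything falls off the work surface, if the arm or the gripper's body presses on something with over 40 N, if the wrist force passes 120 N, or if a joint passes its speed limit or range.

## Robot

A 6-joint arm with a two-finger parallel gripper is mounted at the origin on the work surface. World frame = base frame: x ahead of the robot, y to its left, z up, the work surface at z = 0. Lengths are in m, angles in rad, forces in N, time in s.
With the tool pointing down it reaches from about 0.3 to 0.775 m from the base axis. Payload 14.6 kg.
Tool frame: the origin (TCP) lies midway between the tips of the shut fingers; the grasp point (between the pads) lies 19 mm behind it (tcp_to_grasp is the distance from the TCP to the grasp point, in m); z points along the fingers, y is the line along which they close (so a half turn about z gives the same grasp; the last joint's range is limited). The gripper opens to 94 mm and grips with 3 to 60 N. Pads are 16 mm wide; open, the fingers measure 119 mm over their backs; the gripper's body (75 mm by 177 mm) begins 78 mm behind the grasp point.
Start: joints at [-1.306, 0.3, 1.521, -0, 1.321, -0.067], TCP at [0.179, -0.52, 0.205] pointing down, gripper open.
Joint ranges: [-3.03, 3.03], [-0.79, 2.21], [0.23, 2.52], [-1.04, 4.18], [0, 3.07], [-2.55, 2.55]. Speed limits (rad/s): [2.22, 2.22, 2.57, 3.14, 3.14, 3.14].

## Interface

Orientations are given as [roll, pitch, yaw] about the fixed x, y, z axes, in that order (R = Rz(yaw) Ry(pitch) Rx(roll)).
In Python, from station import * gives the robot as it stands. Calls block until the motion is done:
- goto(position, orientation): joint-space move of the TCP to a pose.
- move_straight(position, ori=None, max_speed=0.15): straight line of the TCP; ori=None keeps the orientation; max_speed is the mean speed in m/s.
- move_j(angles): joint-space move.
- open_jaws() and close_gripper(grip_force=None): open the fingers fully, or close them until they stop; grip_force is the grip in N (None keeps the last).
- pause(seconds).
- solve_ik(position, orientation): joint angles nearest the present ones, or None.
- snapshot(name): name is "side" or "top" or "wrist"; returns the picture (480x640x3 uint8, red, green, blue); there is no depth.
- calibration(name): a dict with "vertical_fov" (degrees; the focal length in pixels is half the picture's height over the tangent of half this angle, whatever the lens; pixels are square), "cx", "cy" (the principal point, pixels), "k1" (the pictures are not rectified: a ray, as slopes to the right and down, at radius r is drawn at 1 + k1 r^2 times it, then the intrinsics apply), "position" and "orientation" of the camera in the world. Camera axes: x right, y up, looking along -z (the intrinsics and any distortion apply to the point x, -y, -z); pixel columns grow to the right and rows downward; lengths in m; the calibration is good to about 2 mm. A picture is of the moment at which its call begins: read the wrist's pose just before it. calibration takes no time and is no camera call; for the wrist camera it gives the pose at the moment of the call.
A pose or a line that the arm cannot do raises IKError and nothing moves.
- close_job(): hands the job in; it is judged then, once.
Readings, each from a call of its own:
- current_t(): time.
- current_qpos(): joint angles.
- current_joint_vel(): joint speeds.
- current_effort(): joint torques, N m.
- current_position(): TCP position.
- current_tcp_rot(): TCP orientation.
- current_wrist_force(): force on the tool from outside, world axes, zero at the start.
- current_wrist_torque(): the same for the moment, N m.
- current_grip_width(): finger opening in m.
- current_gripper_force(): force on a finger pad.
Only numpy, scipy, OpenCV 4.12 (cv2) and the standard library are available. Lean on these libraries where they do the work, as an engineer would, in place of code of your own. Each camera call takes 0.05 s, during which the arm holds its last target. There are 200 camera calls.

## Working session

There is one attempt and no reset: what is moved stays moved. The work goes in short steps, each a Python script; the robot and the scene stay as the last script left them, time stands still between calls to the robot, and variables do not carry over. Pictures are saved under pics/ and viewed, at most 14 in all, crops included, and the job is handed in when it is done.

```bash
ls; mkdir -p pics; python3 - <<'E'
from station import *
import cv2
for n in("top","side"):
    cv2.imwrite(f"pics/{n}0.png",snapshot(n)[:,:,::-1]); print(n,calibration(n))
print(calibration("wrist"),current_t())
E
```

```text
pics
top {'vertical_fov': 51.34438531696908, 'cx': 321.5366474309498, 'cy': 228.6801786570188, 'k1': 0.03462249746218526, 'position': array([0.42987633, 0.01052479, 1.06888448]), 'orientation': array([ 0.09011158, -0.00169263, -1.58013977])}
side {'vertical_fov': 50.9356771112781, 'cx': 326.74811308102244, 'cy': 238.47374908400346, 'k1': -0.08930664877004721, 'position': array([ 0.4365331 , -0.66628721,  0.88500142]), 'orientation': array([ 0.68563998,  0.01185938, -0.18012772])}
{'vertical_fov': 59.080036084115946, 'cx': 326.93275000647753, 'cy': 244.78413515938482, 'k1': 0.004051428864124445, 'position': array([ 0.25638154, -0.49357308,  0.38415676]), 'orientation': array([-2.80093069e-01,  1.21961688e-03, -1.23850187e+00])} 0.1
```

View pics/top0.png

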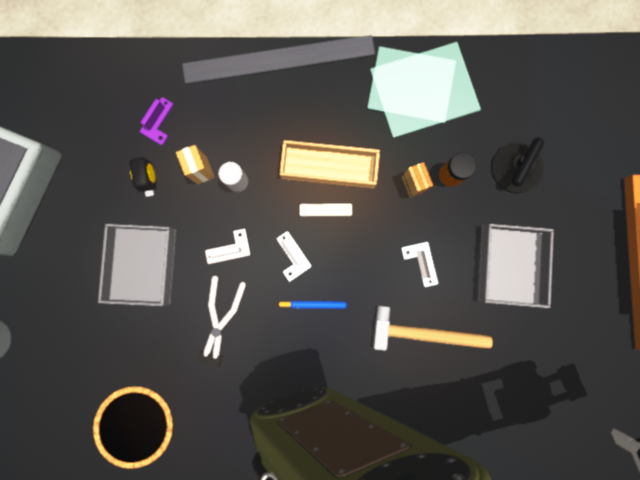

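View pics/side0.png

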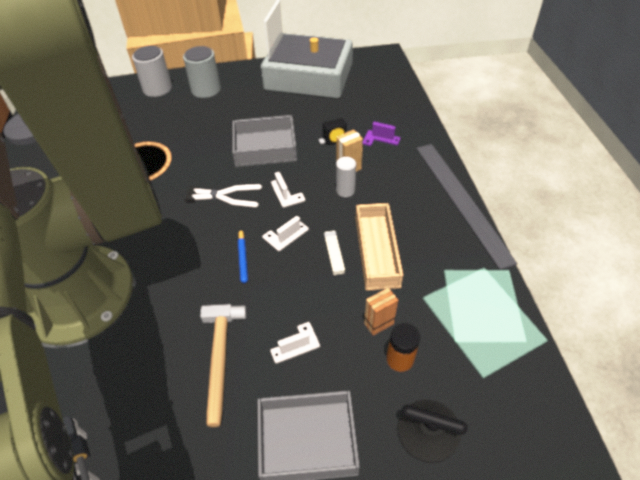

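The top view shows three white brackets, at about (228,248), (293,256) and (422,263). The carton is at (195,165), the tin at (233,177), the packers at (417,180) and the jar at (457,170). The crate is at (330,163), and the bins are at (138,264) and (518,265). I'll enlarge it for reading pixels.

```bash
cat > h.py <<'E'
from station import *
import numpy as np, cv2
from scipy.spatial.transform import Rotation as R
def ray(cal,u,v):
    f=240/np.tan(np.radians(cal["vertical_fov"])/2)
    d=np.array([(u-cal["cx"])/f,(v-cal["cy"])/f]); s=d.copy()
    for _ in range(20): s=d/(1+cal["k1"]*(s@s))
    return R.from_euler("xyz",cal["orientation"]).as_matrix()@np.array([s[0],-s[1],-1])
def w(cal,u,v,z):
    d=ray(cal,u,v); p=np.array(cal["position"]); return (p+d*(z-p[2])/d[2])[:2]
E
python3 - <<'E'
import cv2
a=cv2.imread("pics/top0.png")
cv2.imwrite("pics/c1.png",cv2.resize(a[215:315,180:320],(784,560),interpolation=cv2.INTER_CUBIC))
cv2.imwrite("pics/c2.png",cv2.resize(a[130:300,270:490],(792,612*1),interpolation=cv2.INTER_CUBIC)[:600])
E
```

```text
(no output)
```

View pics/c1.png

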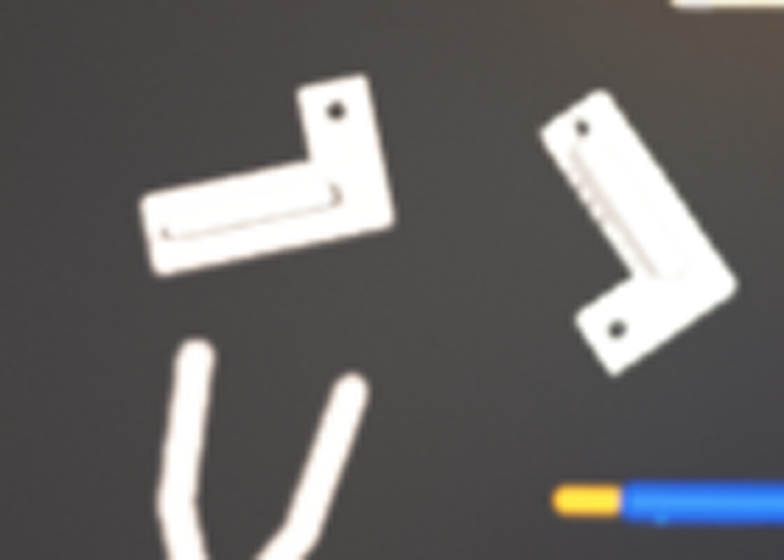

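View pics/c2.png

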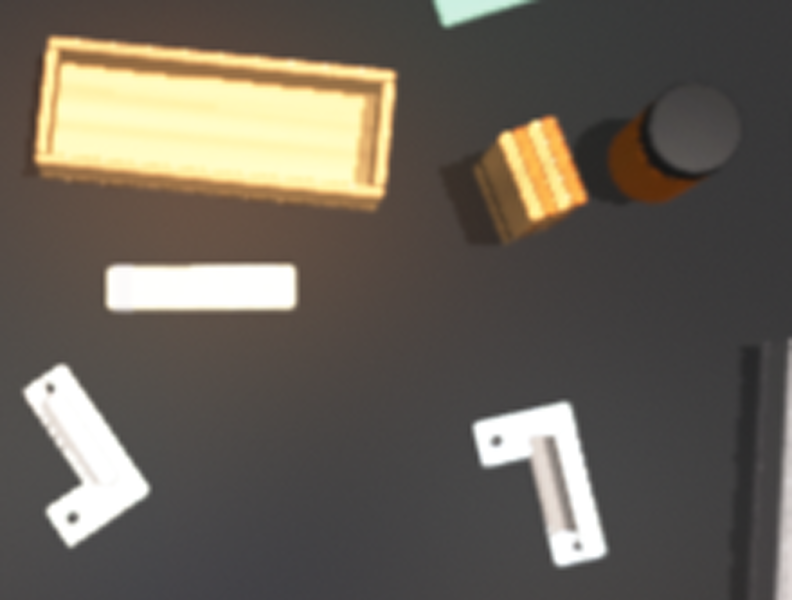

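```bash
cat >> h.py <<'E'
def fit(P,Q):
    "rigid 2D P(local)->Q(world): x,y,yaw,rms"
    P=np.array(P,float);Q=np.array(Q,float);p=P.mean(0);q=Q.mean(0)
    H=(P-p).T@(Q-q);a=np.arctan2(H[0,1]-H[1,0],H[0,0]+H[1,1])
    M=np.array([[np.cos(a),-np.sin(a)],[np.sin(a),np.cos(a)]])
    t=q-M@p
    return t[0],t[1],a,np.sqrt((((P@M.T+t)-Q)**2).sum(1).mean())
E
python3 - <<'E'
from h import *
c=calibration("top"); np.set_printoptions(precision=4,suppress=True)
L=np.array([[-45,14],[-45,-14],[45,-14],[45,42],[21,42]])/1000; Rr=L*[1,-1]
c1=lambda p:[w(c,180+u/5.6,215+v/5.6,.005) for u,v in p]
c2=lambda p,z:[w(c,270+u/3.6,130+v/3.6,z) for u,v in p]
print("A",np.array(fit(L,c1([(140,198),(158,275),(395,222),(368,75),(298,88)]))))
print("B",np.array(fit(Rr,c1([(541,132),(603,90),(738,285),(613,376),(575,320)]))))
print("C",np.array(fit(L,c2([(560,567),(606,552),(571,402),(473,424),(484,467)],.005))))
print("crate",np.array(fit(np.array([[37,101],[37,-101],[-37,-101],[-37,101]])/1e3,c2([(48,38),(397,72),(380,200),(35,165)],.046))))
b=np.array([[80,65],[80,-65],[-80,-65],[-80,65]])/1e3
for p in ([(106,225),(175,226),(170,305),(98,303)],[(486,225),(553,229),(551,307),(478,302)]):
    print("bin",np.array(fit(b,[w(c,*q,.05) for q in p])))
print("jar",c2([(695,130)],.095))
a=cv2.imread("pics/top0.png")
cv2.imwrite("pics/c3.png",cv2.resize(a[135:310,90:260],(583,600),interpolation=cv2.INTER_CUBIC))
cv2.imwrite("pics/c4.png",cv2.resize(a[140:310,390:570],(635,600),interpolation=cv2.INTER_CUBIC))
E
```

```text
A [ 0.4771  0.2074 -1.3652  0.0016]
B [ 0.4755  0.067  -2.5492  0.0012]
C [ 0.4479 -0.2143  0.2224  0.0017]
crate [ 0.6594 -0.0103 -0.1117  0.0013]
bin [ 0.4526  0.3814 -0.0465  0.006 ]
bin [ 0.4435 -0.3871 -0.0942  0.0062]
jar [array([ 0.6394, -0.2726])]
```

View pics/c3.png

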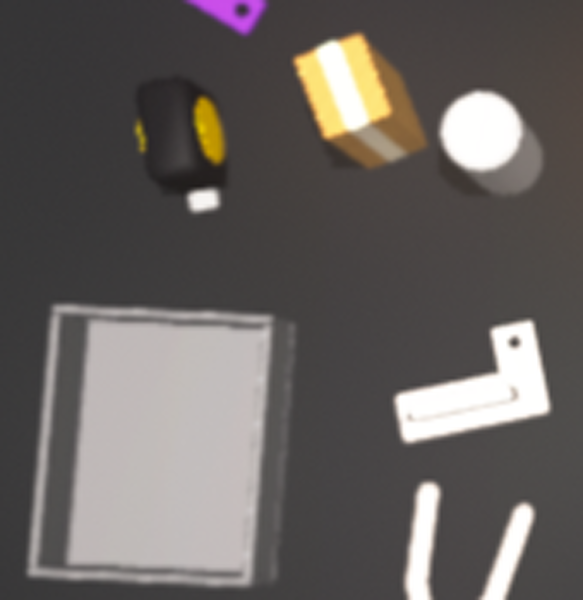

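View pics/c4.png

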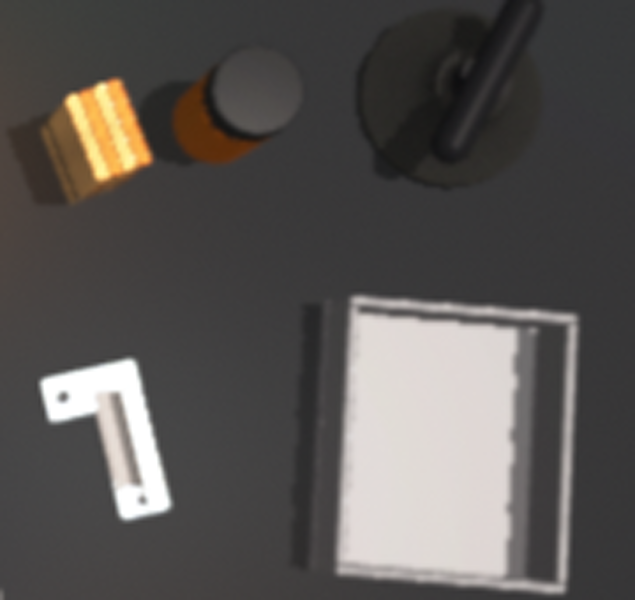

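```bash
python3 - <<'E'
from h import *
c=calibration("top"); np.set_printoptions(precision=4,suppress=True)
c3=lambda p,z:[w(c,90+u/3.4286,135+v/3.4286,z) for u,v in p]
c4=lambda p,z:[w(c,390+u/3.529,140+v/3.529,z) for u,v in p]
bx=lambda a,b:np.array([[a,b],[a,-b],[-a,-b],[-a,b]])/2e3
print("lbin",np.array(fit(bx(160,130),c3([(53,304),(274,316),(249,585),(28,575)],.05))))
print("rbin",np.array(fit(bx(160,130),c4([(350,296),(579,314),(566,592),(336,574)],.05))))
print("carton",np.array(fit(bx(50,40),c3([(293,58),(362,33),(392,108),(325,138)],.1))))
print("packers",np.array(fit(bx(50,32),c4([(72,95),(121,80),(151,157),(103,173)],.09))))
print("tin",c3([(482,131)],.09),"jar",c4([(256,91)],.095))
print(R.from_euler("xyz",current_tcp_rot()).as_matrix(),current_tcp_rot())
for p,y in [((.477,.207),-1.365),((.4755,.067),-2.549),((.448,-.214),.222)]:
    for k in(0,np.pi,-np.pi): print(solve_ik([*p,.017],[np.pi,0,y+k]))
E
```

```text
lbin [ 0.4526  0.3879 -0.064   0.0008]
rbin [ 0.4433 -0.3925 -0.0915  0.0006]
carton [0.6562 0.2653 0.3848 0.0013]
packers [ 0.6219 -0.1916  0.3334  0.0023]
tin [array([0.6305, 0.1875])] jar [array([ 0.64  , -0.2716])]
[[ 0.9454  0.3258 -0.0003]
 [ 0.3258 -0.9454  0.0009]
 [ 0.     -0.001  -1.    ]] [-3.1406 -0.      0.3318]
None
[ 0.339   0.4752  1.768  -0.      0.8983  0.1332]
[ 0.339   0.4752  1.768  -0.      0.8983  0.1332]
[ 0.0637  0.4045  1.8789  0.      0.8582 -2.0997]
[ 0.0637  0.4045  1.8789 -0.      0.8582  1.0419]
[ 0.0637  0.4045  1.8789 -0.      0.8582  1.0419]
[-0.5194  0.4335  1.8341 -0.      0.8741  0.8294]
[-0.5194  0.4335  1.8341  0.      0.8741 -2.3122]
[-0.5194  0.4335  1.8341  0.      0.8741 -2.3122]
```

```bash
cat >> h.py <<'E'
HOME=[-1.306,0.3,1.521,0,1.321,-0.067]; PI=np.pi
LB=(.4526,.3879,-.064); RB=(.4433,-.3925,-.0915); CR=(.6594,-.0103,-.1117)
def at(f,x,y): return np.array([f[0]+np.cos(f[2])*x-np.sin(f[2])*y, f[1]+np.sin(f[2])*x+np.cos(f[2])*y])
def wrap(a): return (a+PI)%(2*PI)-PI
def pick_place(obj,opts,zg,zh,zr,grip,zl):
    "obj (x,y,yaw); opts list of (xy,yaw); zg grasp, zh hover, zr release, zl carry height"
    for k in (0,PI):
        for xy,ya in opts:
            g=wrap(obj[2]+k); r=wrap(ya+k)
            if all(solve_ik([*p,z],[PI,0,a]) is not None for p,a,zz in((obj[:2],g,(zg,zh,zl)),(xy,r,(zr,zl))) for z in zz):
                open_jaws(); goto([*obj[:2],zh],[PI,0,g]); move_straight([*obj[:2],zg])
                close_gripper(grip); move_straight([*obj[:2],zl],max_speed=.2)
                print("held",current_grip_width(),current_t())
                goto([*xy,zl],[PI,0,r]); move_straight([*xy,zr],max_speed=.1)
                print("at",current_position(),current_grip_width(),current_wrist_force())
                open_jaws(); pause(.2); move_straight([*xy,zl],max_speed=.25)
                print("done",xy,r,current_t()); return (xy,ya)
    print("NO IK")
def blobs(name=None):
    a=snapshot("top"); 
    if name: cv2.imwrite(name,a[:,:,::-1])
    n,l,s,ce=cv2.connectedComponentsWithStats((a.min(2)>190).astype(np.uint8))
    for i in range(1,n):
        if s[i,4]>250 and 180<ce[i,0]<470 and 190<ce[i,1]<310: print("blob",ce[i].round(1),s[i])
E
python3 - <<'E'
from h import *
blobs()
C=(.4479,-.2143,.2224)
pick_place(C,[(at(LB,0,-34e-3),LB[2]),(at(LB,0,34e-3),LB[2]+PI)],.019,.12,.053,30,.15)
move_j(HOME); blobs("pics/top1.png"); print(current_t())
E
```

```text
blob [325.5 209.5] [300 204  52  12 619]
blob [229.8 249.1] [206 229  44  35 751]
blob [293.1 256.5] [277 232  34  50 754]
blob [422.1 261. ] [402 242  36  45 663]
blob [222.8 304.1] [209 276  36  54 580]
held 0.009753065169853008 4.7833
at [0.4507529  0.35417715 0.05367743] 0.009798797845122536 [ 0.55761291 -0.93101303 -1.60135047]
done [0.45042549 0.35396961] -0.06400000000000006 10.0167
blob [325.5 209.5] [300 204  52  12 619]
blob [229.8 249.1] [206 229  44  35 751]
blob [293.1 256.4] [277 232  34  50 753]
blob [222.8 304.2] [209 276  36  54 581]
13.275
```

View pics/top1.png

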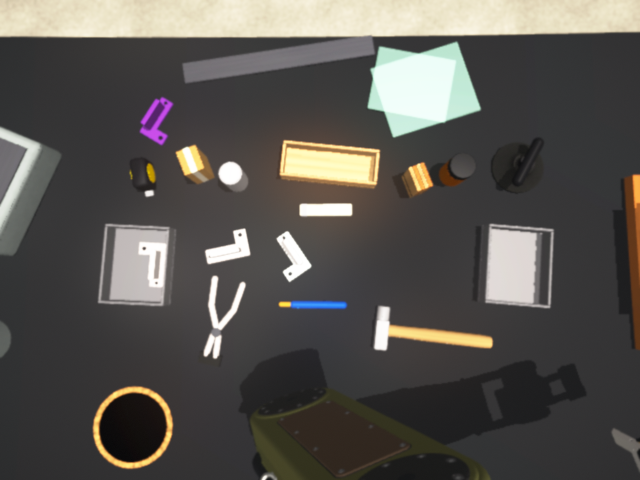

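The first bracket is flat in the left bin at (152,264), and the other two haven't moved.

```bash
python3 - <<'E'
from h import *
A=(.4771,.2074,-1.3652)
pick_place(A,[(at(LB,0,34e-3),LB[2]+PI)],.021,.12,.054,30,.15)
move_j(HOME); blobs(); print(current_t())
E
```

```text
held 0.00026091919381612686 19.2917
at [0.45511589 0.42205677 0.05473545] 0.0004602460735086831 [-0.57899087 -0.01102248 -0.13988827]
done [0.45477451 0.42183039] -0.06400000000000006 24.475
blob [325.5 209.5] [300 204  52  12 619]
blob [215.5 246. ] [191 230  49  34 752]
blob [293.1 256.4] [277 232  34  50 753]
blob [222.8 304.2] [209 276  36  54 581]
27.95
```

Bracket A was knocked aside mid-move, so the gripper closed on nothing. I'll measure it again.

```bash
python3 - <<'E'
from h import *
a=snapshot("top")[:,:,::-1]
cv2.imwrite("pics/c5.png",cv2.resize(a[215:315,130:270],(784,560),interpolation=cv2.INTER_CUBIC))
E
```

```text
(no output)
```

View pics/c5.png

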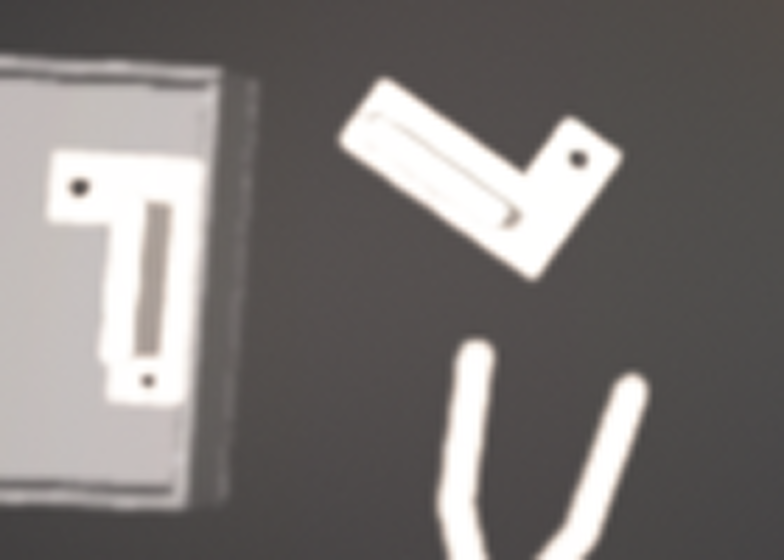

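Bracket A now points down and to the right. Its tail is at (384,76)/(339,138), its heel at (534,281) and its foot tip at (623,154)/(571,115). The jaws have clear room around it.

```bash
python3 - <<'E'
from h import *
c=calibration("top")
L=np.array([[-45,14],[-45,-14],[45,-14],[45,42],[21,42]])/1000
A=fit(L,[w(c,130+u/5.6,215+v/5.6,.005) for u,v in [(384,76),(339,138),(534,281),(623,154),(571,115)]]); print(A)
pick_place(A[:3],[(at(LB,0,34e-3),LB[2]+PI)],.021,.12,.054,30,.15)
move_j(HOME); blobs(); print(current_t())
B=(.4755,.067,-2.5492)
if current_t()<60: pick_place(B,[(at(RB,0,0),RB[2]),(at(RB,0,0),RB[2]+PI)],.019,.12,.053,30,.15)
move_j(HOME); blobs("pics/top2.png")
E
```

```text
(np.float64(0.4900770831791653), np.float64(0.24121377318907014), np.float64(-2.1954233456600614), np.float64(0.0014348752120597666))
held 0.010160905397498577 33.975
at [0.45509539 0.42207949 0.05475213] 0.009556056029592743 [ 0.34573517  0.7307743  -1.88130208]
done [0.45477451 0.42183039] 3.077592653589793 38.3417
blob [325.5 209.5] [300 204  52  12 619]
blob [293.1 256.4] [277 232  34  50 753]
blob [222.8 304.2] [209 276  36  54 576]
41.8167
held 0.009639718152415317 47.275
at [ 0.44358484 -0.39277599  0.05366957] 0.00996525553910807 [ 0.46953997 -0.07414182 -1.80355132]
done [ 0.4433 -0.3925] -0.09149999999999991 52.9833
blob [325.5 209.5] [300 204  52  12 619]
blob [222.8 304.2] [209 276  36  54 576]
```

View pics/top2.png

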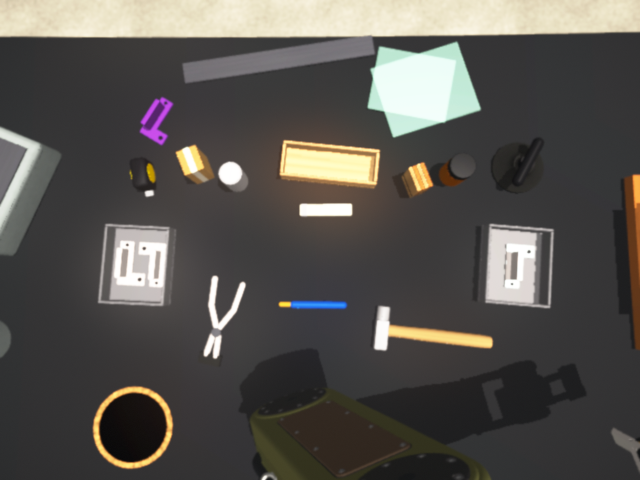

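All the brackets lie flat in the correct bins: (128,262) and (153,264) on the left, (520,265) on the right. Next I'll check the goods and crate close up with the wrist camera, drawing the predicted outlines on the picture.

```bash
cat >> h.py <<'E'
def proj(cal,P):
    f=240/np.tan(np.radians(cal["vertical_fov"])/2)
    c=(np.atleast_2d(P)-cal["position"])@R.from_euler("xyz",cal["orientation"]).as_matrix()
    s=np.c_[c[:,0]/-c[:,2],-c[:,1]/-c[:,2]]; s*=1+cal["k1"]*(s**2).sum(1,keepdims=True)
    return s*f+[cal["cx"],cal["cy"]]
G=dict(carton=(.6562,.2653,.3848,.1,50,40),packers=(.6219,-.1916,.3334,.09,50,32),tin=(.6305,.1875,0,.09,46,0),jar=(.64,-.2716,0,.095,52,0),crate=(.6594,-.0103,-.1117,.046,74,202))
def outline(g):
    x,y,a,z,lx,ly=g
    if ly: q=[(lx,ly),(lx,-ly),(-lx,-ly),(-lx,ly)]
    else: q=[(lx*np.cos(t),lx*np.sin(t)) for t in np.linspace(0,2*PI,40)]
    return [[*at(g,i/2e3,j/2e3),z] for i,j in q]
E
python3 - <<'E'
from h import *
import pickle
out=[]
for n,xy in (("r",(.56,-.23)),("c",(.58,-.01)),("l",(.57,.225))):
    goto([*xy,.28],[PI,0,0]); pause(.3)
    cal=calibration("wrist"); a=snapshot("wrist")[:,:,::-1].copy()
    cv2.imwrite(f"pics/w{n}.png",a); pickle.dump(cal,open(f"w{n}.pkl","wb"))
    for g in G.values():
        cv2.polylines(a,[np.round(proj(cal,outline(g))*16).astype(np.int32)],True,(0,255,0),1,shift=4)
    out.append(a)
cv2.imwrite("pics/wc_o.png",out[1])
cv2.imwrite("pics/wlr_o.png",np.hstack([cv2.resize(out[i][:,120:520],(400,480)) for i in (2,0)]))
print(current_t())
E
```

```text
58.8083
```

View pics/wc_o.png

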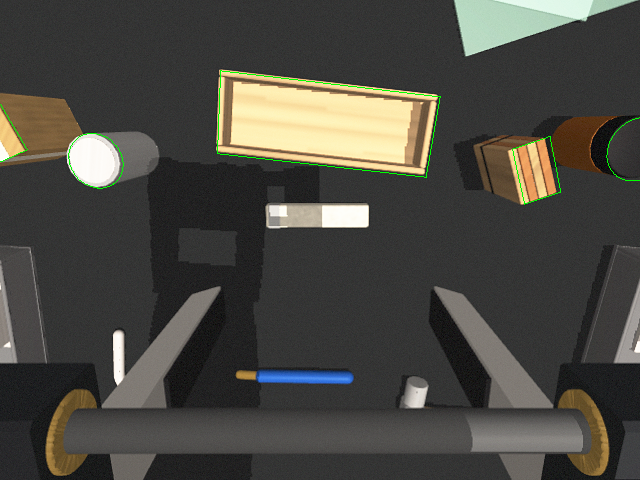

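View pics/wlr_o.png

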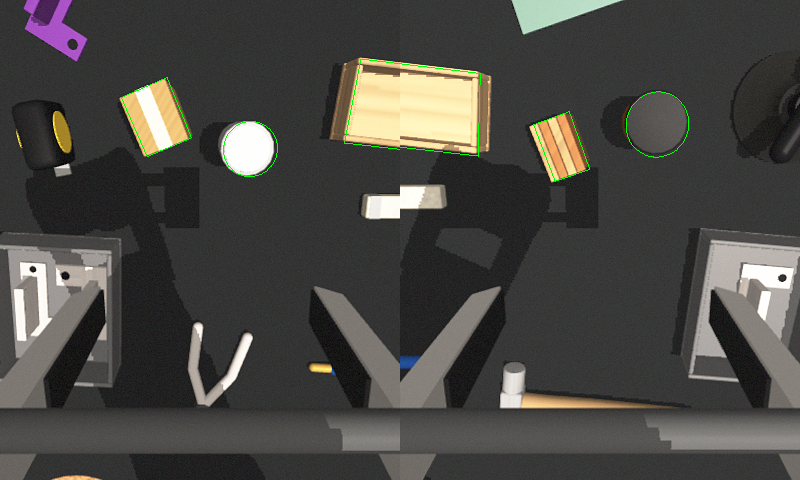

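The outlines match to within about 1–2 px (roughly 1.5 mm) for the crate and all four goods. I'll pack the jar first.

```bash
cat >> h.py <<'E'
def good(n,y):
    g=G[n]; a=(g[2] if g[5] else CR[2])+PI/2; r=CR[2]+PI/2
    return pick_place((g[0],g[1],a),[(at(CR,0,y),r),(at(CR,0,y),r+PI)],.052,.165,.060,25,.195)
E
python3 - <<'E'
from h import *
good("jar",-.065); good("packers",-.019)
goto([.58,-.01,.28],[PI,0,0]); cv2.imwrite("pics/w2.png",snapshot("wrist")[:,:,::-1])
E
```

```text
held 0.05189808253121212 63.4417
at [ 0.65248459 -0.07497215  0.06072267] 0.05158189491537634 [-0.87740807 -1.02405889 -2.69941515]
done [ 0.65215459 -0.07489492] 1.4590963267948966 67.45
held 0.04996875626972057 70.8333
at [ 0.65763186 -0.02920099  0.06072037] 0.04961941111688667 [ 0.9113996  -0.10442084 -0.7627365 ]
done [ 0.65728211 -0.02918159] 1.4590963267948966 74.7583
```

View pics/w2.png

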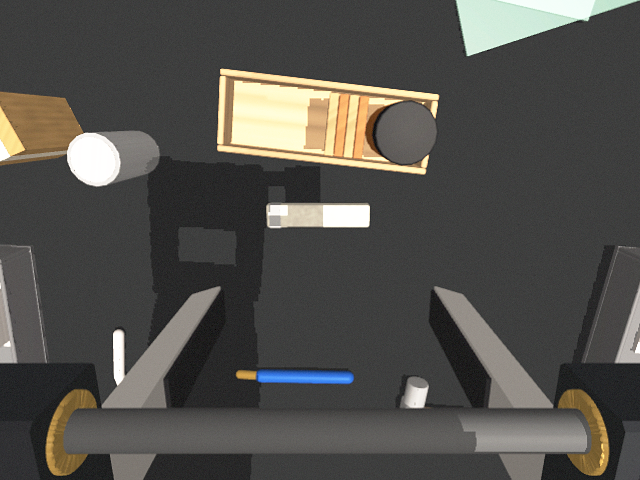

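The jar at (405,132) and the packers at (347,127) are standing in the crate with space between them. The carton and tin come next.

```bash
python3 - <<'E'
from h import *
good("carton",.071); good("tin",.0245)
goto([.58,-.01,.28],[PI,0,0]); a=snapshot("wrist"); move_j(HOME); b=snapshot("top")
cv2.imwrite("pics/fin.png",np.vstack([a[40:200,130:530],b[120:340,80:480]])[:,:,::-1]); print(current_t())
E
```

```text
held 0.04977457250530911 80.2417
at [0.667672   0.06027748 0.06076523] 0.050023035517853455 [ 0.15162566 -0.55565837 -1.3337101 ]
done [0.66731422 0.06025753] 1.4590963267948966 84.2917
held 0.0460027975570229 87.675
at [0.66245743 0.01406934 0.06070407] 0.0454658189797626 [-0.82132742 -0.45328551 -2.84961998]
done [0.66213096 0.01404732] 1.4590963267948966 91.6917
95.3917
```

View pics/fin.png

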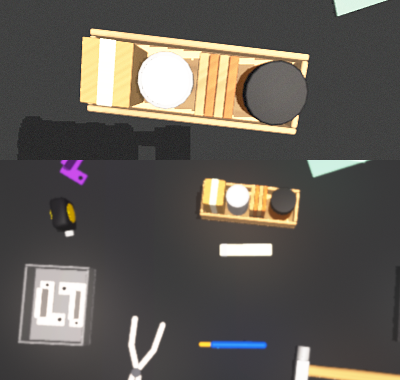

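All four goods are in a row. I'll check the carton by number, because its top overhangs the rim in this view: upright and seated, or riding on the wall?

```bash
python3 - <<'E'
from h import *
import pickle
cal=pickle.load(open("wc.pkl","rb"))
p=at(CR,0,.071)
for z in (.106,.15): print(z,(proj(cal,outline((*p,CR[2],z,50,40)))-[130,40]).round(1).tolist())
E
```

```text
0.106 [[83.7, 39.2], [135.0, 45.3], [130.7, 110.3], [81.5, 104.7]]
0.15 [[67.1, 32.7], [125.9, 39.8], [121.5, 114.1], [65.3, 107.7]]
```

The seen top corners, about (83,38) and (82,103), match a carton standing upright on the crate floor at z = 0.106. I'll hand the job in.

```bash
python3 -c "
from station import *
print(close_job())"
```

```text
the job is handed in; nothing more can be done
None
```

The job is handed in (no verdict was shown): two left-hand brackets in the left bin, the one right-hand bracket in the right bin, and jar, packers, tin and carton upright in one row in the crate; no tool was seen to move, and it took about 95 s.

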